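# Sort the pottery table's props, stamps and jar into their trays

### The job

Clear the hand-building board: stand the two cream kiln props in the dark steel tray, the two wooden stamps in the pale wooden tray and the blue underglaze jar in the blue tray. Set each one down gently, upright and flat on the tray's floor, let go of it, and leave the little bowl and the cup where they stand.

Things in the scene. Friction and masses are not known exactly. Their poses are not given: they have to be found in the camera images.
- prop_round_mid (a point): Round kiln prop: cream fired-ceramic post, cylinder 36 mm diameter, 60 mm tall, black dot on its top. Loose, about 0.04 to 0.17 kg, starts upright. The point is its centre, half-way up (30 mm above its underside); z is its upward axis.
- prop_square_mid (a point): Square kiln prop: cream fired-ceramic post, 34 x 34 mm, 60 mm tall, black dot on its top; x and y axes are normal to its side faces. Loose, about 0.04 to 0.17 kg, starts upright. The point is its centre, half-way up (30 mm above its underside); z is its upward axis.
- stamp_light_mid (a point): Pale wooden texture stamp standing on its face: foot 40 mm diameter and 20 mm high, above it a straight 27 mm diameter handle up to 60 mm, brass band round the handle's lower end. Loose, about 0.04 to 0.17 kg, starts upright. The point is its centre, half-way up (30 mm above its underside); z is its upward axis.
- stamp_dark_mid (a point): Dark brown wooden texture stamp, the same shape and size: foot 40 mm diameter and 20 mm high, straight 27 mm diameter handle above it up to 60 mm, brass band. Loose, about 0.04 to 0.17 kg, starts upright. The point is its centre, half-way up (30 mm above its underside); z is its upward axis.
- jar_mid (a point): Closed blue jar of underglaze with a white paper band: body 36 mm diameter, screw cap 38 mm diameter (its top 18 mm), 60 mm tall in all. Loose, about 0.04 to 0.17 kg, starts upright. The point is its centre, half-way up (30 mm above its underside); z is its upward axis.
- tray_steel: Dark grey steel open tray, 100 mm along its x, 150 mm along its y, 22 mm high, walls and floor 4 mm thick, fixed to the board. Origin: centre of its underside, on top of the rolling-out board; z up. The board is 6 mm thick, so the tray's inner floor is at height 10 mm above the table top and its rim at 28 mm.
- tray_wood: Pale wooden open tray, 100 mm along its x, 150 mm along its y, 22 mm high, walls and floor 4 mm thick, fixed to the board. Origin: centre of its underside, on top of the rolling-out board; z up. The board is 6 mm thick, so the tray's inner floor is at height 10 mm above the table top and its rim at 28 mm.
- tray_blue: Blue plastic open tray, 100 mm along its x, 150 mm along its y, 22 mm high, walls and floor 4 mm thick, fixed to the board. Origin: centre of its underside, on top of the rolling-out board; z up. The board is 6 mm thick, so the tray's inner floor is at height 10 mm above the table top and its rim at 28 mm.
- bowl: Small empty bisque-fired (pinkish) bowl, 56 mm across the rim, 30 mm high, loose, standing on the board among the things; origin at the centre of its underside. Not to be moved.
- cup: Small empty white ceramic cup, 52 mm across the rim, 45 mm high, loose, standing on the board among the things; origin at the centre of its underside. Not to be moved.

How it is judged:
At the end, for the whole second after the job is handed in: Both kiln props are in the steel tray, both stamps in the wooden tray and the jar in the blue tray, each standing upright (within 0.15 rad) on the tray's floor inside its walls (centre within 35 mm of the tray's centre across and 60 mm along), released and at rest (x of prop_round_mid in the frame of tray_steel between -0.035 and 0.035 m and y of prop_round_mid in the frame of tray_steel between -0.06 and 0.06 m and z of prop_round_mid in the frame of tray_steel between 0.028 and 0.04 m and angle between each of prop_round_mid, prop_square_mid, stamp_light_mid, stamp_dark_mid, jar_mid's own z axis and vertical below 0.15 rad and linear speed of each of prop_round, prop_square, stamp_light, stamp_dark, jar below 0.02 m/s and x of prop_square_mid in the frame of tray_steel between -0.035 and 0.035 m and y of prop_square_mid in the frame of tray_steel between -0.06 and 0.06 m and z of prop_square_mid in the frame of tray_steel between 0.028 and 0.04 m and x of stamp_light_mid in the frame of tray_wood between -0.035 and 0.035 m and y of stamp_light_mid in the frame of tray_wood between -0.06 and 0.06 m and z of stamp_light_mid in the frame of tray_wood between 0.028 and 0.04 m and x of stamp_dark_mid in the frame of tray_wood between -0.035 and 0.035 m and y of stamp_dark_mid in the frame of tray_wood between -0.06 and 0.06 m and z of stamp_dark_mid in the frame of tray_wood between 0.028 and 0.04 m and x of jar_mid in the frame of tray_blue between -0.035 and 0.035 m and y of jar_mid in the frame of tray_blue between -0.06 and 0.06 m and z of jar_mid in the frame of tray_blue between 0.028 and 0.04 m); the robot touches nothing.
It fails at once if the bowl is shifted by more than 20 mm or tipped over (distance of bowl from where it was at the start of the episode above 0.02 m or angle between bowl's own z axis and vertical above 0.5 rad).
It fails at once if the cup is shifted by more than 20 mm or tipped over (distance of cup from where it was at the start of the episode above 0.02 m or angle between cup's own z axis and vertical above 0.5 rad).
It fails at once if a thing is rammed into its tray (contact with the tray above 70 N) (contact force between any of prop_round, prop_square and tray_steel above 70 N or contact force between any of stamp_light, stamp_dark and tray_wood above 70 N or contact force between jar and tray_blue above 70 N).
It fails at once if a thing is dropped: out of the fingers while more than 25 mm above a tray's floor (its centre higher than 65 mm above the table top) ((height (world z) of prop_round_mid above 0.065 m and contact force between the fingers and prop_round below 0.01 N) or (height (world z) of prop_square_mid above 0.065 m and contact force between the fingers and prop_square below 0.01 N) or (height (world z) of stamp_light_mid above 0.065 m and contact force between the fingers and stamp_light below 0.01 N) or (height (world z) of stamp_dark_mid above 0.065 m and contact force between the fingers and stamp_dark below 0.01 N) or (height (world z) of jar_mid above 0.065 m and contact force between the fingers and jar below 0.01 N)).
It also fails if it takes over 128 s, if anything falls off the work surface, if the arm or the gripper's body presses on something with over 40 N, if the wrist force passes 120 N, or if a joint passes its speed limit or range.

### The arm

A 6-joint arm with a two-finger parallel gripper is mounted at the origin on the work surface. World frame = base frame: x ahead of the robot, y to its left, z up, the work surface at z = 0. Lengths are in m, angles in rad, forces in N, time in s.
With the tool pointing down it reaches from about 0.35 to 0.975 m from the base axis. Payload 4.9 kg.
Tool frame: the origin (TCP) lies midway between the tips of the shut fingers; the grasp point (between the pads) lies 19 mm behind it; z points along the fingers, y is the line along which they close (so a half turn about z gives the same grasp; the last joint's range is limited). The gripper opens to 85 mm and grips with 20 to 120 N. Pads are 22 mm wide; open, the fingers measure 114 mm over their backs; the gripper's body (76 mm by 85 mm) begins 54 mm behind the grasp point. The pads swing forward as they close: fully open they stand 13 mm farther back than shut.
Start: joints at [-1.236, 0.053, 1.613, -0, 1.476, -0.119], TCP at [0.274, -0.562, 0.231] pointing down, gripper open.
Joint ranges: [-3.01, 3.01], [-1.01, 2.22], [0.06, 2.58], [-1.02, 4.17], [0.09, 2.62], [-3.14, 3.14]. Speed limits (rad/s): [2.57, 2.57, 3.14, 3.14, 3.14, 3.14].

### API

Orientations are given as a unit quaternion [w, x, y, z].
In Python, from plant import state, grab_frame, camera_info, job_done, spot_in, masks_of, pinpoint gives the robot as it stands.
- The arm moves only by the shell command python3 -m handwheel 'ROWS' [OPENING]. ROWS is JSON, a list that holds one entry, the list of rows, each a list of 6 numbers: the shift along the world's x, y, z in m, then the turn, a rotation vector about the world's x, y, z in degrees. In form: [[[tx, ty, tz, ax, ay, az], ...]]. A call has 1 to 20 rows; each row shifts and turns the commanded pose from where the row before left it; what a row does not reach is not made up. A row lasts 1/12 s, in which the tool goes at most 41.7 mm and 7.16 degrees, less where a joint would pass 70% of its speed; a pose out of reach is approached as far as the arm can. A call is refused whole if a number of a shift passes 0.0417 or a number of a turn 7.16, either way. A call with a gripper value outside its range is refused whole. OPENING is the opening, from 0 (shut) to 1 (fully open), set as the call begins (- or left out, the last holds). The fingers move at their own pace and stop on an object; the grip force is fixed at half the most. Time passes only in rows, so rows that do not move let the fingers close. It gives the time, the measured TCP pose, the force, the opening and the grip force at its end, in the units of the state.
- state(): the state, without advancing time (a new reading comes with each control period).
- grab_frame(name): name is "scene" or "side" or "wrist"; returns (picture, depth): 420x560x3 uint8, blue, green, red; 420x560 float32, m along the optical axis (not along the pixel's ray), 0 where there is no reading.
- camera_info(name): a dict with "fx", "fy", "cx", "cy" (pixels), "T" (4x4, takes a point from camera to world coordinates). Camera axes: x right, y up, looking along -z (the intrinsics and any distortion apply to the point x, -y, -z); pixel columns grow to the right and rows downward; lengths in m; the calibration is good to about 2 mm. The wrist camera is an equidistant fisheye: a pixel r from the principal point sees the ray r / f radians off the axis. A picture is of the moment at which its call begins: read the wrist's pose just before it. camera_info takes no time and is no camera call; for the wrist camera it gives the pose at the moment of the call.
- job_done(): hands the job in; it is judged then, once.
Trained networks look in the newest picture that a camera, given by its name, has taken for a name from the list of things; names that differ only in an ending like _2 or _b are one class to them, and where a whole thing is asked for, a point or a joint stands for the part that bears it (a point fixed in the world has none). Each returns a list of dicts, best first, with "conf" (0 to 1); they miss things now and then, are a little off and sometimes report something else, mostly with a low value. They report only what shows in the picture. A call takes as long as a camera call.
- spot_in(camera, thing): "box" ([left, top, width, height] in pixels, round what is visible of it).
- masks_of(camera, thing): "region" (420x560 bool, what is visible of it) and "box" ([left, top, width, height] in pixels, round what is visible of it).
- pinpoint(camera, thing): "position" ([column, row] in pixels: a listed point, or the origin of a listed thing).
The state is a dict: "time": time; "joint_pos": joint angles; "joint_vel": joint speeds; "joint_efforts": joint torques, N m; "tool_pos": TCP position; "tool_rot": TCP orientation; "contact_force": force on the tool from outside, world axes, zero at the start; "ft_torque": the same for the moment, N m; "gripper_width": opening from 0.0 (shut) to 1.0 (fully open); "grasp_force": force on a finger pad.
Only numpy, scipy, OpenCV 4.12 (cv2) and the standard library are available. Lean on these libraries where they do the work, as an engineer would, in place of code of your own. Each camera call takes 0.05 s, during which the arm holds its last target. There are 200 camera calls.

## Working session

There is one attempt and no reset: what is moved stays moved. The work goes in short steps, Python scripts to look and compute and a shell command to move; the robot and the scene stay as the last step left them, time stands still between calls to the robot, and variables do not carry over. Pictures are saved under pics/ and viewed, at most 14 in all, crops included, and the job is handed in when it is done.

```bash
mkdir -p pics; ls
python3 - <<'E'
from plant import *
import cv2,numpy as np
s=state();print(s)
for n in("scene","side"):
    p,d=grab_frame(n);cv2.imwrite(f"pics/{n}0.png",p);c=camera_info(n);print(n,c)
E
```

```text
pics
{'time': 0.0, 'joint_pos': array([-1.23602187e+00,  5.33506434e-02,  1.61428747e+00,  2.95304600e-05,
        1.47600177e+00, -1.18983454e-01]), 'joint_vel': array([ 0.0003557 ,  0.00063042, -0.00022438,  0.00112325,  0.00264293,
       -0.0008828 ]), 'joint_efforts': array([ 1.01188627e-03, -3.93680227e+01, -3.70177031e+01, -9.69755843e-05,
        7.00879682e-03, -1.17022518e-05]), 'tool_pos': array([ 0.27377845, -0.56115605,  0.23007077]), 'tool_rot': array([-1.01924636e-03,  9.74372987e-01,  2.24936065e-01, -9.56173676e-05]), 'contact_force': array([ 0.28815357, -0.57120605, -0.42558762]), 'ft_torque': array([0.00860985, 0.01429328, 0.01063653]), 'grasp_force': 0.0, 'gripper_width': 0.998439969193734}
scene {'fx': 476.7145472327528, 'fy': 476.7145472327528, 'cx': 276.1393282125018, 'cy': 211.09538710577849, 'T': array([[ 0.00165233, -0.53288297,  0.84618734,  1.4828116 ],
       [ 0.99996196,  0.00812765,  0.00316575,  0.01992858],
       [-0.00856449,  0.84614992,  0.53287613,  0.65327053],
       [ 0.        ,  0.        ,  0.        ,  1.        ]])}
side {'fx': 510.8829191243412, 'fy': 510.8829191243412, 'cx': 284.9394091131872, 'cy': 207.22178252134506, 'T': array([[-0.91609484,  0.24405266, -0.3181329 ,  0.14714479],
       [-0.40065501, -0.58819606,  0.70249624,  0.88811466],
       [-0.01567844,  0.77101472,  0.6366243 ,  0.86212084],
       [ 0.        ,  0.        ,  0.        ,  1.        ]])}
```

View pics/scene0.png

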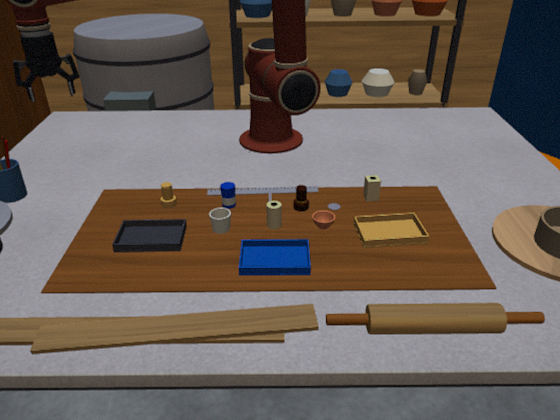

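View pics/side0.png

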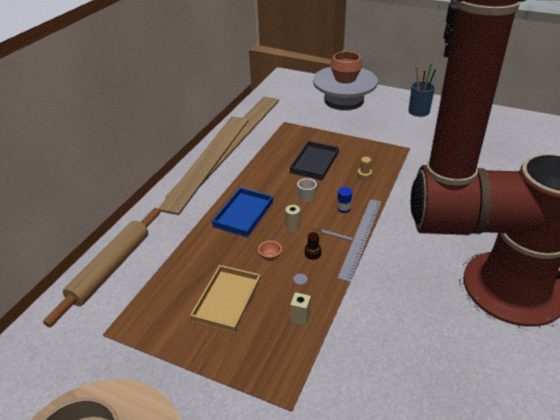

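```bash
cat > h.py <<'E'
from plant import *
import cv2,numpy as np
from scipy.spatial.transform import Rotation as R
def toworld(c,uv,z):
    i=camera_info(c);T=i["T"];r=np.array([(uv[0]-i["cx"])/i["fx"],-(uv[1]-i["cy"])/i["fy"],-1.])
    w=T[:3,:3]@r;return T[:3,3]+w*(z-T[2,3])/w[2]
def cloud(c,d):
    i=camera_info(c);T=i["T"];v,u=np.indices(d.shape)
    P=np.stack([(u-i["cx"])/i["fx"]*d,-(v-i["cy"])/i["fy"]*d,-d],-1)
    return P@T[:3,:3].T+T[:3,3]
E
python3 - <<'E'
from h import *
things=["prop_round_mid","prop_square_mid","stamp_light_mid","stamp_dark_mid","jar_mid","tray_steel","tray_wood","tray_blue","bowl","cup"]
for c in("scene","side"):
    p,d=grab_frame(c);W=cloud(c,d)
    for t in things:
        z=.036 if t.endswith("mid") else .006
        pp=[(np.round(toworld(c,q["position"],z)[:2],3).tolist(),np.round(q["position"]).tolist(),round(q["conf"],2)) for q in pinpoint(c,t)[:2]]
        out=[]
        for m in masks_of(c,t)[:2]:
            pts=W[m["region"]&(d>0)]
            if len(pts)<20: continue
            zt=np.percentile(pts[:,2],97);tp=pts[pts[:,2]>zt-.006] 
            lo,hi=np.percentile(tp,2,axis=0),np.percentile(tp,98,axis=0)
            rc=cv2.minAreaRect(tp[:,:2].astype(np.float32))
            out.append((round(m["conf"],2),"zt",round(zt,3),"mid",((lo+hi)/2)[:2].round(3).tolist(),"rect",np.round(rc[0],3).tolist(),np.round(rc[1],3).tolist(),round(rc[2])))
        print(c,t,pp,out)
E
```

```text
scene prop_round_mid [([0.522, 0.019], [277.0, 215.0], 0.9)] [(0.7, 'zt', np.float64(0.069), 'mid', [0.524, 0.01], 'rect', [0.526, 0.011], [0.037, 0.033], 28)]
scene prop_square_mid [([0.407, 0.265], [372.0, 191.0], 0.57)] [(0.96, 'zt', np.float64(0.069), 'mid', [0.402, 0.265], 'rect', [0.401, 0.265], [0.037, 0.033], 6)]
scene stamp_light_mid [([0.404, -0.268], [167.0, 192.0], 0.89)] [(0.56, 'zt', np.float64(0.068), 'mid', [0.424, -0.261], 'rect', [0.425, -0.262], [0.022, 0.023], 70)]
scene stamp_dark_mid [([0.434, 0.085], [303.0, 196.0], 0.53), ([0.625, -0.267], [148.0, 242.0], 0.44)] [(0.8, 'zt', np.float64(0.069), 'mid', [0.443, 0.08], 'rect', [0.444, 0.079], [0.027, 0.022], 16)]
scene jar_mid [([0.418, -0.103], [230.0, 194.0], 0.79)] [(0.85, 'zt', np.float64(0.069), 'mid', [0.433, -0.104], 'rect', [0.434, -0.104], [0.034, 0.035], 76)]
scene tray_steel [([0.579, -0.276], [151.0, 240.0], 0.69)] [(0.97, 'zt', np.float64(0.03), 'mid', [0.577, -0.274], 'rect', [0.576, -0.274], [0.105, 0.151], 2)]
scene tray_wood [([0.565, 0.282], [389.0, 235.0], 0.66)] []
scene tray_blue [([0.659, 0.0
[... 1585 characters left out ...]
], 'rect', [0.577, -0.272], [0.102, 0.159], 1)]
side tray_wood [([0.559, 0.275], [230.0, 299.0], 0.71)] [(0.87, 'zt', np.float64(0.03), 'mid', [0.562, 0.285], 'rect', [0.563, 0.284], [0.101, 0.153], 6)]
side tray_blue [([0.664, 0.01], [243.0, 214.0], 0.68), ([0.569, 0.27], [227.0, 296.0], 0.22)] [(0.94, 'zt', np.float64(0.03), 'mid', [0.662, 0.015], 'rect', [0.662, 0.015], [0.154, 0.104], 89)]
side bowl [([0.536, 0.126], [269.0, 257.0], 0.64)] [(0.85, 'zt', np.float64(0.039), 'mid', [0.533, 0.13], 'rect', [0.533, 0.129], [0.051, 0.056], 25)]
side cup [([0.542, -0.124], [306.0, 196.0], 0.74)] [(0.87, 'zt', np.float64(0.054), 'mid', [0.539, -0.114], 'rect', [0.538, -0.113], [0.048, 0.05], 23)]
```

The scene picture shows the stamps at (167,195) and (301,198), the jar at (229,195), and the props at (274,214) and (372,188). The trays are at (150,235), (275,257) and (391,229). The side view agrees with it, and both cameras give positions within a few mm of each other. I'll move to the light stamp first, with the fingers closing along y.

```bash
python3 -m handwheel '[[[0.0124,0.0251,-0.0075,0,0,-2.17],[0.0124,0.0251,-0.0075,0,0,-2.17],[0.0124,0.0251,-0.0075,0,0,-2.17],[0.0124,0.0251,-0.0075,0,0,-2.17],[0.0124,0.0251,-0.0075,0,0,-2.17],[0.0124,0.0251,-0.0075,0,0,-2.17],[0.0124,0.0251,-0.0075,0,0,-2.17],[0.0124,0.0251,-0.0075,0,0,-2.17],[0.0124,0.0251,-0.0075,0,0,-2.17],[0.0124,0.0251,-0.0075,0,0,-2.17],[0.0124,0.0251,-0.0075,0,0,-2.17],[0.0124,0.0251,-0.0075,0,0,-2.17],[0,0,0,0,0,0],[0,0,0,0,0,0]]]' 1
python3 - <<'E'
from h import *
p,d=grab_frame("wrist");cv2.imwrite("pics/w1.png",p);print(camera_info("wrist")["T"][:3,3])
E
```

```text
time: 3.37
tool_pos: [0.4229, -0.2594, 0.1409]
tool_rot: [-0.0, 1.0, 0.001, -0.0]
contact_force: [0.0, -0.1, 0.8]
gripper_width: 0.998
grasp_force: 0.0
[ 0.49301541 -0.26006484  0.28501032]
```

View pics/w1.png

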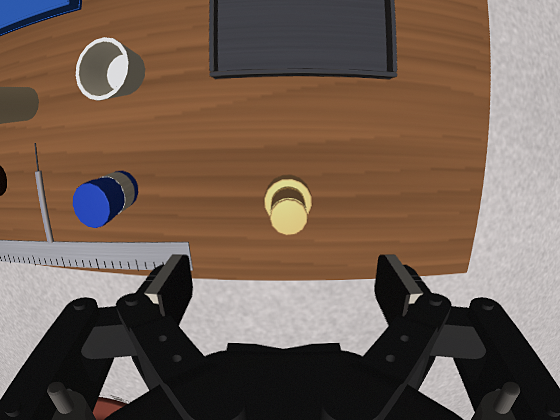

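The wrist view shows the light stamp's top at (289,217), centred between the fingers, and nothing in their way. I'll check its position with the fisheye model.

```bash
cat >> h.py <<'E'
def fish(uv,z):
    i=camera_info("wrist");T=i["T"];a=np.array([uv[0]-i["cx"],uv[1]-i["cy"]]);r=np.hypot(*a);th=r/i["fx"]
    w=T[:3,:3]@np.array([np.sin(th)*a[0]/r,-np.sin(th)*a[1]/r,-np.cos(th)]);return T[:3,3]+w*(z-T[2,3])/w[2]
E
python3 -c "
from h import *
print(fish((289,217),.066),fish((92,205),.066),fish((106,68),.051))"
```

```text
[ 0.41995208 -0.26421379  0.066     ] [ 0.42843261 -0.10788236  0.066     ] [ 0.53562345 -0.12137671  0.051     ]
```

```bash
python3 -m handwheel '[[[-0.001,-0.002,-0.0111,0,0,0],[0,0,-0.0111,0,0,0],[0,0,-0.0111,0,0,0],[0,0,-0.0111,0,0,0],[0,0,-0.0111,0,0,0],[0,0,-0.0111,0,0,0],[0,0,-0.0111,0,0,0],[0,0,-0.0111,0,0,0],[0,0,-0.0111,0,0,0],[0,0,-0.0111,0,0,0],[0,0,0,0,0,0],[0,0,0,0,0,0]]]' 1
python3 -m handwheel '[[[0,0,0,0,0,0],[0,0,0,0,0,0],[0,0,0,0,0,0],[0,0,0,0,0,0],[0,0,0,0,0,0],[0,0,0,0,0,0],[0,0,0,0,0,0],[0,0,0,0,0,0],[0,0,0,0,0,0],[0,0,0,0,0,0]]]' 0
```

```text
time: 4.42
tool_pos: [0.4213, -0.2621, 0.0294]
tool_rot: [-0.001, 1.0, -0.0, -0.001]
contact_force: [0.5, -0.1, 0.4]
gripper_width: 1.0
grasp_force: 0.0
time: 5.25
tool_pos: [0.4222, -0.2629, 0.031]
tool_rot: [0.0, 1.0, -0.0, 0.0]
contact_force: [0.3, 0.4, 5.7]
gripper_width: 0.302
grasp_force: 59.1
```

```bash
python3 -m handwheel '[[[0,0,0.01,0,0,0],[0,0,0.02,0,0,0],[0,0,0.02,0,0,0],[0,0,0.02,0,0,0],[0,0,0.02,0,0,0],[0,0,0.02,0,0,0],[0,0,0,0,0,0]]]' 0
python3 -m handwheel '[[[0.0079,0.0286,0,0,0,0],[0.0079,0.0286,0,0,0,0],[0.0079,0.0286,0,0,0,0],[0.0079,0.0286,0,0,0,0],[0.0079,0.0286,0,0,0,0],[0.0079,0.0286,0,0,0,0],[0.0079,0.0286,0,0,0,0],[0.0079,0.0286,0,0,0,0],[0.0079,0.0286,0,0,0,0],[0.0079,0.0286,0,0,0,0],[0.0079,0.0286,0,0,0,0],[0.0079,0.0286,0,0,0,0],[0.0079,0.0286,0,0,0,0],[0.0079,0.0286,0,0,0,0],[0.0079,0.0286,0,0,0,0],[0.0079,0.0286,0,0,0,0],[0.0079,0.0286,0,0,0,0],[0.0079,0.0286,0,0,0,0],[0,0,0,0,0,0],[0,0,0,0,0,0]]]' 0
python3 - <<'E'
from h import *
p,d=grab_frame("wrist");cv2.imwrite("pics/w2.png",p)
E
```

```text
time: 5.83
tool_pos: [0.4235, -0.2639, 0.1448]
tool_rot: [0.002, 1.0, -0.0, 0.003]
contact_force: [0.9, -0.3, 0.5]
gripper_width: 0.3
grasp_force: 58.9
time: 7.5
tool_pos: [0.563, 0.2531, 0.1386]
tool_rot: [0.001, 1.0, 0.001, -0.001]
contact_force: [-0.9, 0.2, -0.6]
gripper_width: 0.304
grasp_force: 59.2
```

View pics/w2.png

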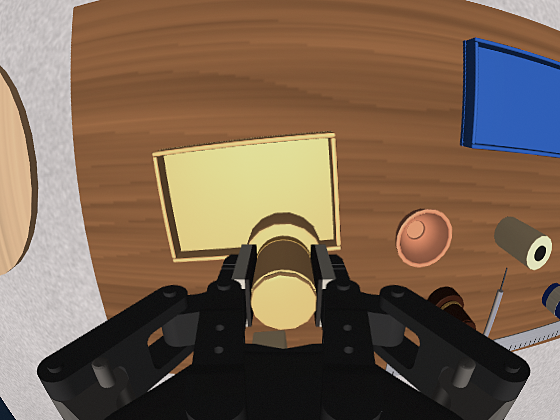

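The stamp is held upright. The wooden tray's rim corners show at (153,153), (334,133), (340,248) and (177,261), so I'll check the tray's pose from those.

```bash
python3 -c "
from h import *
P=np.array([fish(p,.028) for p in((153,153),(334,133),(340,248),(177,261))]);print(P.round(3),P.mean(0),state()['tool_pos'])"
```

```text
[[0.603 0.36  0.028]
 [0.617 0.213 0.028]
 [0.52  0.204 0.028]
 [0.505 0.348 0.028]] [0.56129418 0.28123087 0.028     ] [0.56294217 0.2521565  0.1386867 ]
```

```bash
python3 -m handwheel '[[[0,0,-0.01,0,0,0],[0,0,-0.015,0,0,0],[0,0,-0.015,0,0,0],[0,0,-0.015,0,0,0],[0,0,-0.015,0,0,0],[0,0,-0.01,0,0,0],[0,0,-0.006,0,0,0],[0,0,-0.005,0,0,0],[0,0,-0.004,0,0,0],[0,0,-0.003,0,0,0],[0,0,-0.003,0,0,0],[0,0,-0.002,0,0,0],[0,0,-0.001,0,0,0],[0,0,-0.001,0,0,0],[0,0,0,0,0,0],[0,0,0,0,0,0]]]' 0
```

```text
time: 8.88
tool_pos: [0.5641, 0.2524, 0.0355]
tool_rot: [-0.0, 1.0, -0.0, 0.0]
contact_force: [-0.8, 0.9, -0.9]
gripper_width: 0.298
grasp_force: 59.2
```

```bash
python3 -m handwheel '[[[0,0,-0.001,0,0,0],[0,0,0,0,0,0],[0,0,0,0,0,0]]]' 0
python3 -m handwheel '[[[0,0,0,0,0,0],[0,0,0,0,0,0],[0,0,0,0,0,0],[0,0,0,0,0,0],[0,0,0,0,0,0],[0,0,0,0,0,0],[0,0,0.008,0,0,0],[0,0,0.015,0,0,0],[0,0,0.02,0,0,0],[0,0,0.02,0,0,0],[0,0,0.02,0,0,0],[0,0,0.02,0,0,0],[0,0,0,0,0,0]]]' 0.65
```

```text
time: 9.13
tool_pos: [0.5644, 0.2524, 0.035]
tool_rot: [-0.0, 1.0, -0.0, 0.0]
contact_force: [-1.2, -0.1, 2.6]
gripper_width: 0.304
grasp_force: 59.5
time: 10.22
tool_pos: [0.567, 0.2533, 0.1435]
tool_rot: [-0.001, 1.0, -0.0, 0.005]
contact_force: [1.1, 1.0, 0.6]
gripper_width: 0.645
grasp_force: 0.0
```

```bash
python3 -m handwheel '[[[-0.015,-0.0211,0,0,0,0],[-0.015,-0.0211,0,0,0,0],[-0.015,-0.0211,0,0,0,0],[-0.015,-0.0211,0,0,0,0],[-0.015,-0.0211,0,0,0,0],[-0.015,-0.0211,0,0,0,0],[-0.015,-0.0211,0,0,0,0],[-0.015,-0.0211,0,0,0,0],[0,0,0,0,0,0],[0,0,0,0,0,0]]]' 1
python3 - <<'E'
from h import *
p,d=grab_frame("wrist");cv2.imwrite("pics/w3.png",p);print(state()["tool_pos"])
for q in pinpoint("wrist","stamp_dark_mid")[:2]:print(q,fish(q["position"],.036))
p,d=grab_frame("scene");cv2.imwrite("pics/s3.png",cv2.resize(p[150:290,60:480],None,fx=1.8,fy=1.8))
E
```

```text
time: 11.05
tool_pos: [0.4434, 0.0829, 0.1369]
tool_rot: [-0.0, 1.0, -0.001, 0.0]
contact_force: [0.8, -0.1, 0.3]
gripper_width: 1.005
grasp_force: 0.0
[0.44399409 0.08343266 0.13717656]
```

View pics/w3.png

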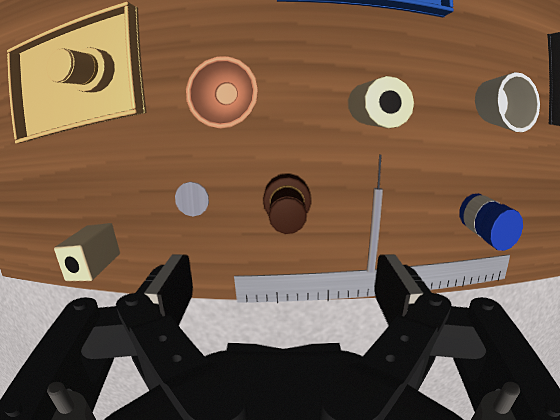

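The dark stamp's top is at (288,216), centred, and the fingers are clear of everything. The light stamp stands upright in its tray at (85,68).

```bash
python3 -m handwheel '[[[0,-0.002,-0.01,0,0,0],[0,0,-0.0145,0,0,0],[0,0,-0.0145,0,0,0],[0,0,-0.0145,0,0,0],[0,0,-0.0145,0,0,0],[0,0,-0.0145,0,0,0],[0,0,-0.0145,0,0,0],[0,0,-0.01,0,0,0],[0,0,0,0,0,0],[0,0,0,0,0,0]]]' 1
python3 -m handwheel '[[[0,0,0,0,0,0],[0,0,0,0,0,0],[0,0,0,0,0,0],[0,0,0,0,0,0],[0,0,0,0,0,0],[0,0,0,0,0,0],[0,0,0,0,0,0],[0,0,0,0,0,0],[0,0,0,0,0,0]]]' 0
```

```text
time: 12.03
tool_pos: [0.4435, 0.0817, 0.0295]
tool_rot: [0.0, 1.0, -0.0, -0.001]
contact_force: [0.0, 0.8, 0.6]
gripper_width: 1.0
grasp_force: 0.0
time: 12.78
tool_pos: [0.4447, 0.0815, 0.0311]
tool_rot: [-0.0, 1.0, -0.0, 0.001]
contact_force: [-0.1, -0.5, 5.4]
gripper_width: 0.304
grasp_force: 58.9
```

```bash
python3 -m handwheel '[[[0,0,0.01,0,0,0],[0,0,0.02,0,0,0],[0,0,0.02,0,0,0],[0,0,0.02,0,0,0],[0,0,0.02,0,0,0],[0,0,0.02,0,0,0],[0.0115,0.0236,0,0,0,0],[0.0115,0.0236,0,0,0,0],[0.0115,0.0236,0,0,0,0],[0.0115,0.0236,0,0,0,0],[0.0115,0.0236,0,0,0,0],[0.0115,0.0236,0,0,0,0],[0.0115,0.0236,0,0,0,0],[0.0115,0.0236,0,0,0,0],[0.0115,0.0236,0,0,0,0],[0.0115,0.0236,0,0,0,0],[0,0,0,0,0,0],[0,0,0,0,0,0]]]' 0
python3 -m handwheel '[[[0,0,-0.01,0,0,0],[0,0,-0.015,0,0,0],[0,0,-0.015,0,0,0],[0,0,-0.015,0,0,0],[0,0,-0.015,0,0,0],[0,0,-0.01,0,0,0],[0,0,-0.006,0,0,0],[0,0,-0.005,0,0,0],[0,0,-0.004,0,0,0],[0,0,-0.003,0,0,0],[0,0,-0.003,0,0,0],[0,0,-0.002,0,0,0],[0,0,-0.001,0,0,0],[0,0,-0.001,0,0,0],[0,0,0,0,0,0],[0,0,0,0,0,0]]]' 0
```

```text
time: 14.28
tool_pos: [0.5585, 0.3181, 0.1397]
tool_rot: [0.0, 1.0, 0.0, -0.001]
contact_force: [0.2, -0.1, 0.2]
gripper_width: 0.303
grasp_force: 59.2
time: 15.62
tool_pos: [0.5591, 0.3175, 0.0355]
tool_rot: [-0.0, 1.0, -0.0, 0.0]
contact_force: [0.4, 0.7, -0.8]
gripper_width: 0.299
grasp_force: 59.1
```

```bash
python3 -m handwheel '[[[0,0,-0.001,0,0,0],[0,0,0,0,0,0],[0,0,0,0,0,0]]]' 0
python3 -m handwheel '[[[0,0,0,0,0,0],[0,0,0,0,0,0],[0,0,0,0,0,0],[0,0,0,0,0,0],[0,0,0,0,0,0],[0,0,0,0,0,0],[0,0,0.008,0,0,0],[0,0,0.015,0,0,0],[0,0,0.02,0,0,0],[0,0,0.02,0,0,0],[0,0,0.02,0,0,0],[0,0,0.02,0,0,0],[0,0,0,0,0,0]]]' 0.65
python3 -m handwheel '[[[-0.0198,-0.0065,0,0,0,0],[-0.0198,-0.0065,0,0,0,0],[-0.0198,-0.0065,0,0,0,0],[-0.0198,-0.0065,0,0,0,0],[-0.0198,-0.0065,0,0,0,0],[-0.0198,-0.0065,0,0,0,0],[-0.0198,-0.0065,0,0,0,0],[-0.0198,-0.0065,0,0,0,0],[0,0,0,0,0,0],[0,0,0,0,0,0]]]' 1
python3 - <<'E'
from h import *
p,d=grab_frame("wrist");cv2.imwrite("pics/w4.png",p)
E
```

```text
time: 15.87
tool_pos: [0.5593, 0.3176, 0.0351]
tool_rot: [-0.0, 1.0, -0.0, 0.0]
contact_force: [-2.5, -0.5, 4.5]
gripper_width: 0.3
grasp_force: 59.4
time: 16.95
tool_pos: [0.5623, 0.319, 0.1449]
tool_rot: [-0.002, 1.0, -0.0, 0.005]
contact_force: [-0.4, 0.4, 0.6]
gripper_width: 0.65
grasp_force: 0.0
time: 17.78
tool_pos: [0.4002, 0.2654, 0.1376]
tool_rot: [-0.0, 1.0, -0.0, 0.001]
contact_force: [0.7, -0.6, 0.4]
gripper_width: 1.002
grasp_force: 0.0
```

View pics/w4.png

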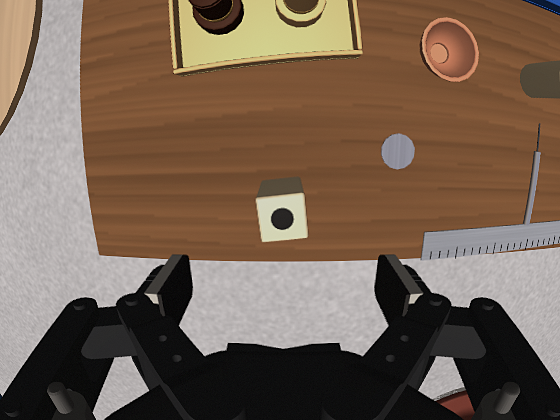

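Both stamps stand upright in the wooden tray. The square prop's top is at (282,218), centred, and turned about 5°. I'll turn the tool to match.

```bash
python3 -m handwheel '[[[0,0.001,-0.01,0,0,2.5],[0,0,-0.0145,0,0,2.5],[0,0,-0.0145,0,0,0],[0,0,-0.0145,0,0,0],[0,0,-0.0145,0,0,0],[0,0,-0.0145,0,0,0],[0,0,-0.0145,0,0,0],[0,0,-0.01,0,0,0],[0,0,0,0,0,0],[0,0,0,0,0,0]]]' 1
python3 -m handwheel '[[[0,0,0,0,0,0],[0,0,0,0,0,0],[0,0,0,0,0,0],[0,0,0,0,0,0],[0,0,0,0,0,0],[0,0,0,0,0,0],[0,0,0,0,0,0],[0,0,0,0,0,0],[0,0,0,0,0,0]]]' 0
```

```text
time: 18.67
tool_pos: [0.4008, 0.2665, 0.03]
tool_rot: [0.0, 0.999, 0.043, -0.0]
contact_force: [0.1, 0.4, 0.2]
gripper_width: 1.004
grasp_force: 0.0
time: 19.42
tool_pos: [0.4014, 0.2668, 0.0313]
tool_rot: [-0.0, 0.999, 0.043, 0.001]
contact_force: [-0.1, -0.3, 5.8]
gripper_width: 0.39
grasp_force: 60.1
```

```bash
python3 -m handwheel '[[[0,0,0.01,0,0,0],[0,0,0.02,0,0,0],[0,0,0.02,0,0,0],[0,0,0.02,0,0,0],[0,0,0.02,0,0,0],[0,0,0.02,0,0,0]]]' 0
python3 -m handwheel '[[[0.0088,-0.0286,0,0,0,-0.25],[0.0088,-0.0286,0,0,0,-0.25],[0.0088,-0.0286,0,0,0,-0.25],[0.0088,-0.0286,0,0,0,-0.25],[0.0088,-0.0286,0,0,0,-0.25],[0.0088,-0.0286,0,0,0,-0.25],[0.0088,-0.0286,0,0,0,-0.25],[0.0088,-0.0286,0,0,0,-0.25],[0.0088,-0.0286,0,0,0,-0.25],[0.0088,-0.0286,0,0,0,-0.25],[0.0088,-0.0286,0,0,0,-0.25],[0.0088,-0.0286,0,0,0,-0.25],[0.0088,-0.0286,0,0,0,-0.25],[0.0088,-0.0286,0,0,0,-0.25],[0.0088,-0.0286,0,0,0,-0.25],[0.0088,-0.0286,0,0,0,-0.25],[0.0088,-0.0286,0,0,0,-0.25],[0.0088,-0.0286,0,0,0,-0.25],[0.0088,-0.0286,0,0,0,-0.25],[0.0088,-0.0286,0,0,0,-0.25]]]' 0
python3 -m handwheel '[[[0,0,0,0,0,0],[0,0,0,0,0,0],[0,0,0,0,0,0]]]' 0
python3 - <<'E'
from h import *
p,d=grab_frame("wrist");cv2.imwrite("pics/w5.png",p)
E
```

```text
time: 19.92
tool_pos: [0.3996, 0.266, 0.1406]
tool_rot: [0.0, 0.999, 0.043, -0.001]
contact_force: [1.3, 0.3, -2.0]
gripper_width: 0.389
grasp_force: 59.6
time: 21.58
tool_pos: [0.576, -0.3064, 0.1394]
tool_rot: [-0.001, 1.0, -0.001, -0.001]
contact_force: [-0.1, -0.1, -1.2]
gripper_width: 0.39
grasp_force: 59.9
time: 21.83
tool_pos: [0.5758, -0.3047, 0.1394]
tool_rot: [-0.001, 1.0, -0.0, -0.001]
contact_force: [-0.8, -0.3, -2.0]
gripper_width: 0.385
grasp_force: 60.0
```

View pics/w5.png

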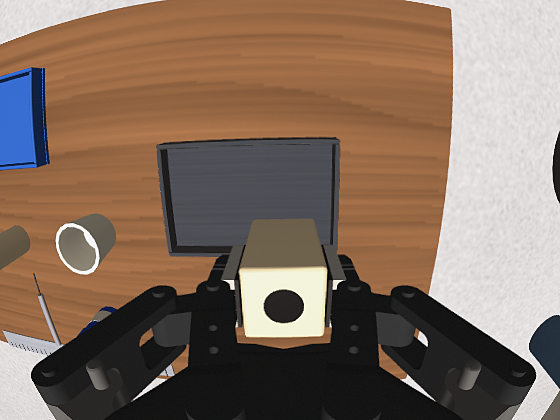

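The square prop is held upright over the right half of the steel tray, whose rim runs from (158,146) to (338,140). I'll lower it now.

```bash
python3 -m handwheel '[[[0,0,-0.01,0,0,0],[0,0,-0.015,0,0,0],[0,0,-0.015,0,0,0],[0,0,-0.015,0,0,0],[0,0,-0.015,0,0,0],[0,0,-0.01,0,0,0],[0,0,-0.006,0,0,0],[0,0,-0.005,0,0,0],[0,0,-0.004,0,0,0],[0,0,-0.003,0,0,0],[0,0,-0.003,0,0,0],[0,0,-0.002,0,0,0],[0,0,-0.001,0,0,0],[0,0,-0.001,0,0,0],[0,0,0,0,0,0],[0,0,0,0,0,0]]]' 0
python3 -m handwheel '[[[0,0,-0.001,0,0,0],[0,0,0,0,0,0],[0,0,0,0,0,0]]]' 0
```

```text
time: 23.22
tool_pos: [0.5767, -0.3056, 0.0355]
tool_rot: [0.0, 1.0, -0.0, 0.0]
contact_force: [0.9, -0.6, -2.2]
gripper_width: 0.389
grasp_force: 60.0
time: 23.47
tool_pos: [0.5769, -0.3057, 0.0353]
tool_rot: [0.0, 1.0, -0.0, 0.0]
contact_force: [-3.0, 2.1, 5.2]
gripper_width: 0.389
grasp_force: 60.4
```

```bash
python3 -m handwheel '[[[0,0,0,0,0,0],[0,0,0,0,0,0],[0,0,0,0,0,0],[0,0,0,0,0,0],[0,0,0,0,0,0],[0,0,0,0,0,0],[0,0,0.008,0,0,0],[0,0,0.015,0,0,0],[0,0,0.02,0,0,0],[0,0,0.02,0,0,0],[0,0,0.02,0,0,0],[0,0,0.02,0,0,0],[0,0,0,0,0,0]]]' 0.7
python3 -m handwheel '[[[-0.0043,0.0265,0,0,0,0],[-0.0043,0.0265,0,0,0,0],[-0.0043,0.0265,0,0,0,0],[-0.0043,0.0265,0,0,0,0],[-0.0043,0.0265,0,0,0,0],[-0.0043,0.0265,0,0,0,0],[-0.0043,0.0265,0,0,0,0],[-0.0043,0.0265,0,0,0,0],[-0.0043,0.0265,0,0,0,0],[-0.0043,0.0265,0,0,0,0],[-0.0043,0.0265,0,0,0,0],[-0.0043,0.0265,0,0,0,0],[0,0,0,0,0,0],[0,0,0,0,0,0]]]' 1
python3 - <<'E'
from h import *
p,d=grab_frame("wrist");cv2.imwrite("pics/w6.png",p)
E
```

```text
time: 24.55
tool_pos: [0.5796, -0.3075, 0.145]
tool_rot: [0.003, 1.0, -0.0, 0.005]
contact_force: [0.6, -0.6, 0.9]
gripper_width: 0.702
grasp_force: 0.0
time: 25.72
tool_pos: [0.5248, 0.0134, 0.1376]
tool_rot: [0.0, 1.0, 0.001, 0.0]
contact_force: [-0.5, -0.3, 0.1]
gripper_width: 1.0
grasp_force: 0.0
```

View pics/w6.png

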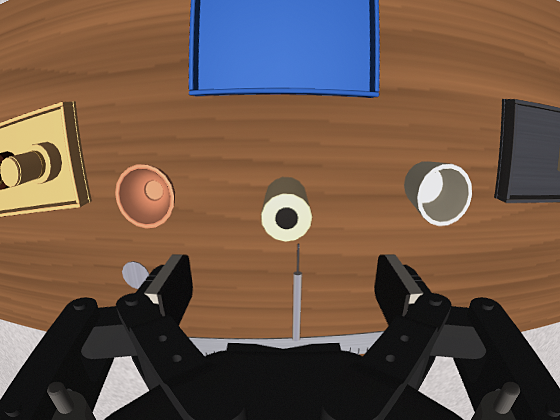

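The round prop's top is at (287,218), centred. The bowl (145,195) and the cup (443,193) are well outside the fingers.

```bash
python3 -m handwheel '[[[0,-0.0015,-0.01,0,0,0],[0,0,-0.0145,0,0,0],[0,0,-0.0145,0,0,0],[0,0,-0.0145,0,0,0],[0,0,-0.0145,0,0,0],[0,0,-0.0145,0,0,0],[0,0,-0.0145,0,0,0],[0,0,-0.01,0,0,0],[0,0,0,0,0,0],[0,0,0,0,0,0]]]' 1
python3 -m handwheel '[[[0,0,0,0,0,0],[0,0,0,0,0,0],[0,0,0,0,0,0],[0,0,0,0,0,0],[0,0,0,0,0,0],[0,0,0,0,0,0],[0,0,0,0,0,0],[0,0,0,0,0,0],[0,0,0,0,0,0]]]' 0
```

```text
time: 26.6
tool_pos: [0.5245, 0.0103, 0.0295]
tool_rot: [-0.0, 1.0, -0.001, -0.001]
contact_force: [-0.3, -0.2, 0.4]
gripper_width: 0.995
grasp_force: 0.0
time: 27.35
tool_pos: [0.5258, 0.011, 0.0313]
tool_rot: [0.0, 1.0, -0.0, 0.001]
contact_force: [-0.9, 0.6, 5.8]
gripper_width: 0.406
grasp_force: 59.9
```

```bash
python3 -m handwheel '[[[0,0,0.01,0,0,0],[0,0,0.02,0,0,0],[0,0,0.02,0,0,0],[0,0,0.02,0,0,0],[0,0,0.02,0,0,0],[0,0,0.02,0,0,0],[0.0052,-0.0248,0,0,0,0],[0.0052,-0.0248,0,0,0,0],[0.0052,-0.0248,0,0,0,0],[0.0052,-0.0248,0,0,0,0],[0.0052,-0.0248,0,0,0,0],[0.0052,-0.0248,0,0,0,0],[0.0052,-0.0248,0,0,0,0],[0.0052,-0.0248,0,0,0,0],[0.0052,-0.0248,0,0,0,0],[0.0052,-0.0248,0,0,0,0],[0,0,0,0,0,0],[0,0,0,0,0,0]]]' 0
python3 -m handwheel '[[[0,0,-0.01,0,0,0],[0,0,-0.015,0,0,0],[0,0,-0.015,0,0,0],[0,0,-0.015,0,0,0],[0,0,-0.015,0,0,0],[0,0,-0.01,0,0,0],[0,0,-0.006,0,0,0],[0,0,-0.005,0,0,0],[0,0,-0.004,0,0,0],[0,0,-0.003,0,0,0],[0,0,-0.003,0,0,0],[0,0,-0.002,0,0,0],[0,0,-0.001,0,0,0],[0,0,-0.001,0,0,0],[0,0,0,0,0,0],[0,0,0,0,0,0]]]' 0
python3 -m handwheel '[[[0,0,-0.001,0,0,0],[0,0,0,0,0,0],[0,0,0,0,0,0]]]' 0
```

```text
time: 28.85
tool_pos: [0.5763, -0.2377, 0.1396]
tool_rot: [-0.001, 1.0, -0.001, -0.001]
contact_force: [-0.8, 0.1, -1.2]
gripper_width: 0.406
grasp_force: 60.3
time: 30.18
tool_pos: [0.5771, -0.2372, 0.0355]
tool_rot: [0.0, 1.0, -0.0, 0.0]
contact_force: [0.1, 0.6, -1.0]
gripper_width: 0.406
grasp_force: 60.3
time: 30.43
tool_pos: [0.5773, -0.2372, 0.0354]
tool_rot: [0.0, 1.0, -0.0, 0.0]
contact_force: [-3.0, 1.1, 4.7]
gripper_width: 0.403
grasp_force: 60.7
```

```bash
python3 -m handwheel '[[[0,0,0,0,0,0],[0,0,0,0,0,0],[0,0,0,0,0,0],[0,0,0,0,0,0],[0,0,0,0,0,0],[0,0,0,0,0,0],[0,0,0.008,0,0,0],[0,0,0.015,0,0,0],[0,0,0.02,0,0,0],[0,0,0.02,0,0,0],[0,0,0.02,0,0,0],[0,0,0.02,0,0,0],[0,0,0,0,0,0]]]' 0.6
python3 -m handwheel '[[[-0.0183,0.0165,0,0,0,0],[-0.0183,0.0165,0,0,0,0],[-0.0183,0.0165,0,0,0,0],[-0.0183,0.0165,0,0,0,0],[-0.0183,0.0165,0,0,0,0],[-0.0183,0.0165,0,0,0,0],[-0.0183,0.0165,0,0,0,0],[-0.0183,0.0165,0,0,0,0],[0,0,0,0,0,0],[0,0,0,0,0,0]]]' 1
python3 - <<'E'
from h import *
p,d=grab_frame("wrist");cv2.imwrite("pics/w7.png",p)
E
```

```text
time: 31.52
tool_pos: [0.5798, -0.2385, 0.1436]
tool_rot: [0.002, 1.0, -0.0, 0.004]
contact_force: [0.2, -0.2, 1.4]
gripper_width: 0.602
grasp_force: 0.0
time: 32.35
tool_pos: [0.43, -0.1045, 0.1369]
tool_rot: [0.0, 1.0, 0.0, 0.0]
contact_force: [-0.2, 0.1, 0.1]
gripper_width: 0.996
grasp_force: 0.0
```

View pics/w7.png

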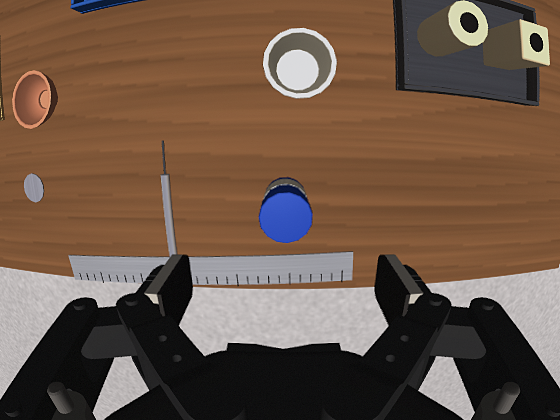

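Both props stand in the steel tray. The jar cap is at (286,217), centred, and the fingers are clear. I'll grip slightly higher, on the cap.

```bash
python3 -m handwheel '[[[0,-0.0015,-0.01,0,0,0],[0,0,-0.014,0,0,0],[0,0,-0.014,0,0,0],[0,0,-0.014,0,0,0],[0,0,-0.014,0,0,0],[0,0,-0.014,0,0,0],[0,0,-0.013,0,0,0],[0,0,-0.01,0,0,0],[0,0,0,0,0,0],[0,0,0,0,0,0]]]' 1
python3 -m handwheel '[[[0,0,0,0,0,0],[0,0,0,0,0,0],[0,0,0,0,0,0],[0,0,0,0,0,0],[0,0,0,0,0,0],[0,0,0,0,0,0],[0,0,0,0,0,0],[0,0,0,0,0,0],[0,0,0,0,0,0]]]' 0
```

```text
time: 33.23
tool_pos: [0.4303, -0.1067, 0.0335]
tool_rot: [-0.0, 1.0, -0.001, -0.001]
contact_force: [-0.7, 0.1, 0.6]
gripper_width: 0.998
grasp_force: 0.0
time: 33.98
tool_pos: [0.4313, -0.1067, 0.0353]
tool_rot: [0.0, 1.0, -0.0, 0.001]
contact_force: [0.8, 0.7, 5.4]
gripper_width: 0.426
grasp_force: 59.8
```

```bash
python3 -m handwheel '[[[0,0,0.01,0,0,0],[0,0,0.02,0,0,0],[0,0,0.02,0,0,0],[0,0,0.02,0,0,0],[0,0,0.02,0,0,0],[0,0,0.02,0,0,0],[0.0193,0.01,0,0,0,0],[0.0193,0.01,0,0,0,0],[0.0193,0.01,0,0,0,0],[0.0193,0.01,0,0,0,0],[0.0193,0.01,0,0,0,0],[0.0193,0.01,0,0,0,0],[0.0193,0.01,0,0,0,0],[0.0193,0.01,0,0,0,0],[0.0193,0.01,0,0,0,0],[0.0193,0.01,0,0,0,0],[0.0193,0.01,0,0,0,0],[0.0193,0.01,0,0,0,0],[0,0,0,0,0,0],[0,0,0,0,0,0]]]' 0
python3 -m handwheel '[[[0,0,-0.01,0,0,0],[0,0,-0.015,0,0,0],[0,0,-0.015,0,0,0],[0,0,-0.015,0,0,0],[0,0,-0.015,0,0,0],[0,0,-0.01,0,0,0],[0,0,-0.006,0,0,0],[0,0,-0.005,0,0,0],[0,0,-0.004,0,0,0],[0,0,-0.003,0,0,0],[0,0,-0.003,0,0,0],[0,0,-0.002,0,0,0],[0,0,-0.001,0,0,0],[0,0,-0.001,0,0,0],[0,0,0,0,0,0],[0,0,0,0,0,0]]]' 0
python3 -m handwheel '[[[0,0,-0.001,0,0,0],[0,0,0,0,0,0],[0,0,0,0,0,0]]]' 0
```

```text
time: 35.65
tool_pos: [0.6621, 0.0139, 0.1438]
tool_rot: [0.0, 1.0, 0.0, -0.001]
contact_force: [0.4, -0.5, -1.5]
gripper_width: 0.428
grasp_force: 60.1
time: 36.98
tool_pos: [0.6624, 0.0134, 0.0396]
tool_rot: [0.0, 1.0, -0.0, 0.0]
contact_force: [-0.7, 0.6, -1.5]
gripper_width: 0.424
grasp_force: 60.1
time: 37.23
tool_pos: [0.6627, 0.0135, 0.0394]
tool_rot: [0.0, 1.0, -0.0, 0.001]
contact_force: [-1.9, 1.1, 4.7]
gripper_width: 0.426
grasp_force: 60.5
```

Release, retreat up, and check from the fixed cameras.

```bash
python3 -m handwheel '[[[0,0,0,0,0,0],[0,0,0,0,0,0],[0,0,0,0,0,0],[0,0,0,0,0,0],[0,0,0,0,0,0],[0,0,0,0,0,0],[0,0,0.008,0,0,0],[0,0,0.015,0,0,0],[0,0,0.02,0,0,0],[0,0,0.02,0,0,0],[0,0,0.02,0,0,0],[0,0,0.02,0,0,0],[0,0,0.03,0,0,0],[0,0,0.03,0,0,0],[0,0,0.03,0,0,0],[0,0,0.03,0,0,0],[0,0,0,0,0,0],[0,0,0,0,0,0]]]' 0.8
python3 - <<'E'
from h import *
for c in("side","scene"):
    p,d=grab_frame(c);W=cloud(c,d)
    if c=="side":cv2.imwrite("pics/end.png",cv2.resize(p[110:350,130:430],None,fx=2.4,fy=2.4))
    for t in["prop_round_mid","prop_square_mid","stamp_light_mid","stamp_dark_mid","jar_mid","bowl","cup"]:
        for m in masks_of(c,t)[:1]:
            q=W[m["region"]&(d>0)];zt=np.percentile(q[:,2],97);q=q[q[:,2]>zt-.006]
            print(c,t,round(zt,3),cv2.minAreaRect(q[:,:2].astype(np.float32)))
E
```

```text
time: 38.73
tool_pos: [0.6638, 0.0133, 0.2669]
tool_rot: [0.0, 1.0, -0.0, 0.004]
contact_force: [0.0, -0.4, -0.8]
gripper_width: 0.797
grasp_force: 0.0
side prop_round_mid 0.074 ((0.5771024823188782, -0.2356322556734085), (0.030836738646030426, 0.03725556656718254), 21.817909240722656)
side prop_square_mid 0.074 ((0.5755982995033264, -0.2829851508140564), (0.034777507185935974, 0.07892084866762161), 3.1323201656341553)
side stamp_light_mid 0.073 ((0.5641735196113586, 0.2531415820121765), (0.023410454392433167, 0.028515085577964783), 27.138469696044922)
side stamp_dark_mid 0.073 ((0.5593688488006592, 0.31916630268096924), (0.025081826373934746, 0.025811325758695602), 77.58004760742188)
side jar_mid 0.074 ((0.6623082160949707, 0.01617600955069065), (0.03632107004523277, 0.036695439368486404), 11.272082328796387)
side bowl 0.039 ((0.5336902141571045, 0.13042420148849487), (0.05207331106066704, 0.05617453530430794), 35.62407302856445)
side cup 0.054 ((0.5379913449287415, -0.11460165679454803), (0.04713184013962746, 0.05148592218756676), 12.870675086975098)
scene prop_round_mid 0.073 ((0.
[... 183 characters left out ...]
4739972949028, 0.03414880111813545), 2.034158706665039)
scene stamp_light_mid 0.073 ((0.5643171072006226, 0.25136324763298035), (0.025451092049479485, 0.024362647905945778), 38.002471923828125)
scene stamp_dark_mid 0.073 ((0.5597180724143982, 0.31793779134750366), (0.02443593554198742, 0.025290749967098236), 53.44993591308594)
scene jar_mid 0.073 ((0.6626131534576416, 0.012823117896914482), (0.03718947246670723, 0.03328302875161171), 31.01842498779297)
scene bowl 0.039 ((0.5319263339042664, 0.1296658217906952), (0.0501062385737896, 0.0550236850976944), 77.0013427734375)
scene cup 0.054 ((0.539122462272644, -0.11540509015321732), (0.05083245784044266, 0.049370523542165756), 41.70562744140625)
```

View pics/end.png

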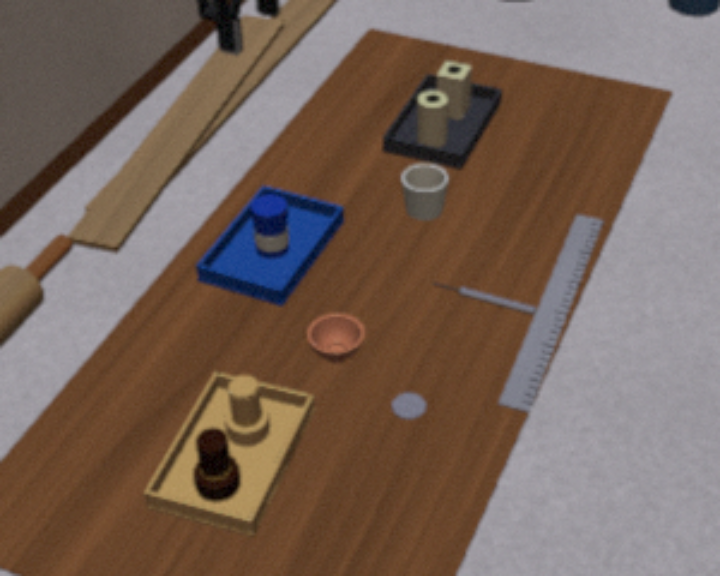

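All five things stand upright in their trays: props at (432,120) and (454,90), jar at (271,225), stamps at (246,405) and (215,465). The bowl and cup haven't moved, so I'm handing in.

```bash
python3 -c "
from plant import *
print(job_done())"
```

```text
the job is handed in; nothing more can be done
None
```

I handed the job in after about 39 s of robot time: both props stand upright in the steel tray, both stamps in the wooden tray and the jar in the blue tray, all released, with the bowl and cup where they started; the hand-in call gave no verdict.

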